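# Set the watch winder's selector and shut its door

## Robot

A 6-joint arm with a two-finger parallel gripper is mounted at the origin on the work surface. World frame = base frame: x ahead of the robot, y to its left, z up, the work surface at z = 0. Lengths are in m, angles in rad, forces in N, time in s.
With the tool pointing down it reaches from about 0.275 to 0.75 m from the base axis. Payload 10.2 kg.
Tool frame: the origin (TCP) lies midway between the tips of the shut fingers; the grasp point (between the pads) lies 19 mm behind it; y points along the fingers, z is the direction in which the jaws open and shut, and the axes are right-handed (so a half turn about y gives the same grasp; the last joint's range is limited). The gripper opens to 85 mm and grips with 20 to 120 N. Pads are 22 mm wide; open, the fingers measure 114 mm over their backs; the gripper's body (76 mm by 85 mm) begins 54 mm behind the grasp point. The pads swing forward as they close: fully open they stand 13 mm farther back than shut.
Start: joints at [1.101, 0.313, 1.498, -0, 1.331, -0.223], TCP at [0.128, 0.509, 0.231] pointing down, gripper open.
Joint ranges: [-2.94, 2.94], [-0.97, 2.17], [0.19, 2.56], [-1.23, 4.37], [0.02, 3.11], [-2.88, 2.88]. Speed limits (rad/s): [2.39, 2.39, 3.01, 3.14, 3.14, 3.14].

## Interface

Orientations are given as a unit quaternion [x, y, z, w].
In Python, from station import r gives the robot as it stands.
- The arm moves only by the shell command python3 -m handwheel 'ROWS' [OPENING]. ROWS is JSON, a list of rows, each an object with "offset": the shift along the tool's x, y, z in mm, a list of three; "yaw": the turn about the tool's y in degrees. In form: [{"offset": [tx, ty, tz], "yaw": yaw}, ...]. A call has 1 to 20 rows; each row shifts and turns the commanded pose from where the row before left it, along the tool's axes as they then stand; what a row does not reach is not made up. A row lasts 1/8 s, in which the tool goes at most 62.5 mm and 10.7 degrees, less where a joint would pass 70% of its speed; a pose out of reach is approached as far as the arm can. A call is refused whole if a number of a shift passes 62.5 or a number of a turn 10.7, either way. A call with a gripper value outside its range is refused whole. OPENING is the opening, from 0 (shut) to 1 (fully open), set as the call begins (- or left out, the last holds). The fingers move at their own pace and stop on an object; the grip force is fixed at half the most. Time passes only in rows, so rows that do not move let the fingers close. It gives the time, the measured TCP pose, the force and the opening at its end, in the units of the state.
- r.get_obs(): the state, without advancing time (a new reading comes with each control period).
- r.camera(name): name is "scene" or "top" or "wrist"; returns the picture (480x640x3 uint8, red, green, blue); there is no depth.
- r.camera_info(name): a dict with "fx", "fy", "cx", "cy" (pixels), "k1" (the pictures are not rectified: a ray, as slopes to the right and down, at radius r is drawn at 1 + k1 r^2 times it, then the intrinsics apply), "origin" and "attitude" of the camera in the world. Camera axes: x right, y down, z forward; pixel columns grow to the right and rows downward; lengths in m; the calibration is good to about 2 mm. A picture is of the moment at which its call begins: read the wrist's pose just before it. camera_info takes no time and is no camera call; for the wrist camera it gives the pose at the moment of the call.
- r.finish_job(): hands the job in, once; it reports no verdict.
The state is a dict: "clock": time; "joint_positions": joint angles; "qd": joint speeds; "tau": joint torques, N m; "tcp_pos": TCP position; "tool_rot": TCP orientation; "force": force on the tool from outside, world axes, zero at the start; "moment": the same for the moment, N m; "opening": finger opening in m.
Only numpy, scipy, OpenCV 4.12 (cv2) and the standard library are available. Lean on these libraries where they do the work, as an engineer would, in place of code of your own. Each camera call takes 0.05 s, during which the arm holds its last target. There are 200 camera calls.

## Task

The watch is in its winder: set the winder by flicking the front edge of the selector wheel round with a fingertip, click by click to the robot's right, until the rib on its face points at the one long bar on the collar, without ever running past the bar into the faster setting beyond it. Also push the ajar smoked door fully shut with the fingers. Pick nothing up, leave everything else where it stands, and finish clear of the winder.

Things in the scene. Friction and masses are not known exactly. Their poses are not given: they have to be found in the camera images.
- winder: Watch winder, fixed. Walnut base 170 (x) x 330 (y) x 45 mm high; on its left stands a smoked acrylic case (its x -70 to 80, y -20 to 150 mm, top 235 mm above the desk) with a watch on a drum; on its right lies the selector wheel. Origin: centre of the base's underside. x points to its back, away from the robot; y to the robot's left; z up.
- selector_face (a point): Centre of the selector wheel's upper face, on its vertical axle. The wheel: 56 mm across, 47 to 61 mm above the desk, ribbed rubber rim. A C-shaped collar, flush with it (60 mm inside, 82 outside) and open to the front, leaves only the front edge free. x of this point runs along the steel rib on the face towards the rim and turns with the wheel.
- selector_front (a point): Foremost point of the wheel's rim, 54 mm above the desk, 14 mm in front of the base; does not turn. In the winder's frame at x -99, y -105 mm, axes as the winder's. Press here along +x with 3 to 8 N and stroke along -y (to the robot's right) to advance: the rubber grips, and 14.7 mm of rim is one click.
- selector (a joint): Wheel angle, rad: 0 with the rib to the back (+x of winder), growing anticlockwise from above (front edge to the robot's right). Clicks every 0.524; springs to the nearest when let go; about 1.5 N at the rim. The collar has seven marks from -1.571 to 1.571, all round pips but a long black bar at 1.047 (left of the back). Starts in a click from -1.571 to 0. Stops at +-1.86.
- door (a joint): Opening of the door, rad: 0 shut against the case, growing as its free right edge swings towards the robot; starts 0.25 to 0.6. It stays where it is left; about 0.2 N at the free edge moves it. Hinge line: the left edge, in the middle of the panel's thickness, in the winder's frame at x -73.5, y 150 mm.
- door_outer (a point): Point on the door's outer face, 140 mm from the hinge line, 30 mm from the free edge, 35 mm below the top; moves with the door. x points into the face (push along it to shut), y to the hinge, z up. Smoked acrylic, 170 wide, 186 high, 6 mm thick, 47 to 233 mm above the desk. A steel pull, 12 mm proud, sits 14 mm from the free edge, 122 mm up.
- bench_block: Bystander: black anodised aluminium bench block, disc 72 mm across, 28 mm high, right of the winder. Origin: centre of its underside.
- blower: Bystander: red silicone bulb blower standing on its foot, 60 mm across, 138 mm high, right of the winder. Origin: centre of its underside.
- tray: Bystander: bamboo tray 150 x 220 x 18 mm, left of the robot. Origin: centre of its underside.
- watch_head: Bystander: steel watch without strap, 41 mm across, 12 mm high, in the tray. Origin: centre of its underside.
- screwdriver: Bystander: small screwdriver, 110 mm long, lying in the tray.
- spring_bar_tool: Bystander: steel spring bar tool, 8 mm thick and 135 mm long along its x, lying on the desk in front of the selector. Origin: under the middle of its handle.
- loupe: Bystander: black eye loupe 39 mm across, 32 mm high, standing on the desk before the case, lower than the door's lower edge. Origin: centre of its underside.

How it is judged:
At the end, for the whole second after the job is handed in: The selector rests in the click of the long bar (1.047 rad within 0.12), the door is shut (within 0.04 rad, 7 mm at its free edge), both are still, and no bystander stands more than 20 mm from where it was (value of joint selector between 0.927 and 1.167 rad and velocity of joint selector between -0.05 and 0.05 rad/s and value of joint door below 0.04 rad and velocity of joint door between -0.05 and 0.05 rad/s and not (distance of bench_block from where it was at the start of the episode above 0.02 m) and not (distance of blower from where it was at the start of the episode above 0.02 m) and not (distance of tray from where it was at the start of the episode above 0.02 m) and not (distance of watch_head from where it was at the start of the episode above 0.02 m) and not (distance of screwdriver from where it was at the start of the episode above 0.02 m) and not (distance of spring_bar_tool from where it was at the start of the episode above 0.02 m) and not (distance of loupe from where it was at the start of the episode above 0.02 m)); the robot touches nothing.
It fails at once if the selector ran past the long bar (more than 0.3 rad beyond it) (value of joint selector above 1.347 rad).
It fails at once if a bystander was picked up or pushed away by more than 20 mm (distance of any of bench_block, blower, tray, watch_head, screwdriver, spring_bar_tool, loupe from where it was at the start of the episode above 0.02 m).
It also fails if it takes over 64 s, if anything falls off the work surface, if the arm or the gripper's body presses on something with over 40 N, if the wrist force passes 120 N, or if a joint passes its speed limit or range.

## Working session

There is one attempt and no reset: what is moved stays moved. The work goes in short steps, Python scripts to look and compute and a shell command to move; the robot and the scene stay as the last step left them, time stands still between calls to the robot, and variables do not carry over. Pictures are saved under pics/ and viewed, about 8 in all and at most 12, crops included, and the job is handed in when it is done.

```bash
ls; mkdir -p pics
python3 - <<'E'
from station import r
import cv2,numpy as np
o=r.get_obs()
for k in ("clock","tcp_pos","tool_rot","force","opening"): print(k,o[k])
for n in ("scene","top"):
    print(n,r.camera_info(n)); cv2.imwrite(f"pics/{n}0.png",r.camera(n)[:,:,::-1])
E
```

```text
pics
clock 0.0
tcp_pos [0.12817484 0.50882538 0.23071188]
tool_rot [ 0.70219036 -0.08719514  0.08689826 -0.70126628]
force [ 0.05368863  0.63729505 -0.10450084]
opening 0.08543054845769937
scene {'fx': 545.5354185707993, 'fy': 545.5354185707993, 'cx': 325.0868164461959, 'cy': 245.41104143730493, 'k1': -0.014383336468773848, 'origin': array([ 1.490124 , -0.2536886,  0.9584119]), 'attitude': array([ 0.74423382,  0.50934777, -0.24484975, -0.35599083])}
top {'fx': 446.5825592603151, 'fy': 446.5825592603151, 'cx': 323.5707342494933, 'cy': 239.04484224830995, 'k1': 0.014194975304485928, 'origin': array([0.4584004 , 0.08120174, 1.10591259]), 'attitude': array([ 0.71306078, -0.69900226,  0.02295937, -0.04912258])}
```

View pics/top0.png

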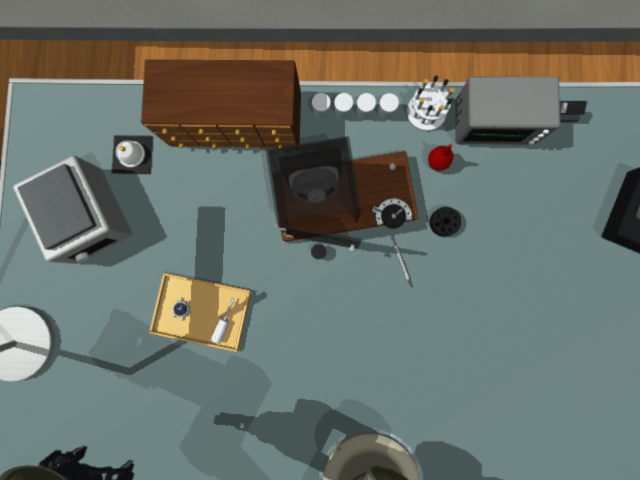

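View pics/scene0.png

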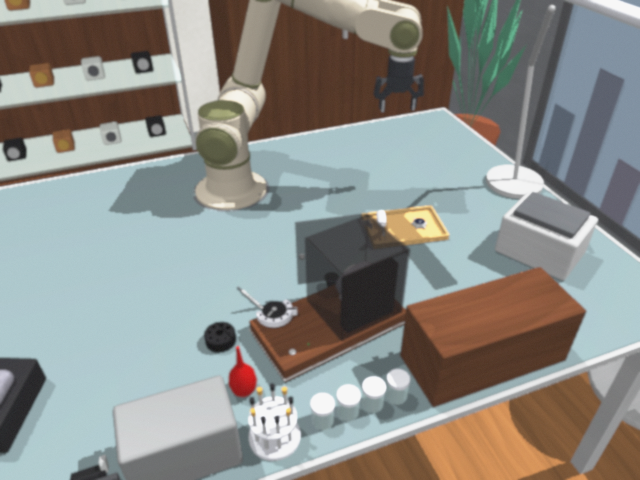

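The top view shows the winder at around (340,190). The wheel is near (393,214), the ajar door's edge runs from (283,230) to (355,246), and the spring bar tool lies in front of the wheel at (402,260). I'll zoom in.

```bash
cat > h.py <<'E'
import numpy as np,cv2
from scipy.spatial.transform import Rotation as R
def K(c): return np.array([[c['fx'],0,c['cx']],[0,c['fy'],c['cy']],[0,0,1]]),np.array([c['k1'],0,0,0,0.])
def ray(c,uv):
    k,d=K(c); p=cv2.undistortPoints(np.array(uv,float).reshape(-1,1,2),k,d)[:,0]
    return R.from_quat(c['attitude']).apply(np.c_[p,np.ones(len(p))])
def plane(c,uv,z):
    v=ray(c,uv); o=np.array(c['origin']); return o+v*((z-o[2])/v[:,2])[:,None]
def proj(c,P):
    k,d=K(c); q=R.from_quat(c['attitude']).inv().apply(np.atleast_2d(P)-c['origin'])
    return cv2.projectPoints(q,np.zeros(3),np.zeros(3),k,d)[0][:,0]
E
python3 - <<'E'
import cv2
i=cv2.imread('pics/top0.png')
a=cv2.resize(i[130:275,260:440],None,fx=4.4,fy=4.1,interpolation=cv2.INTER_CUBIC)[:, :]
a=cv2.resize(i[130:270,260:440],(792,616)[:2],interpolation=cv2.INTER_CUBIC)[:600]
cv2.imwrite('pics/crop1.png',a)
E
```

```text
(no output)
```

View pics/crop1.png

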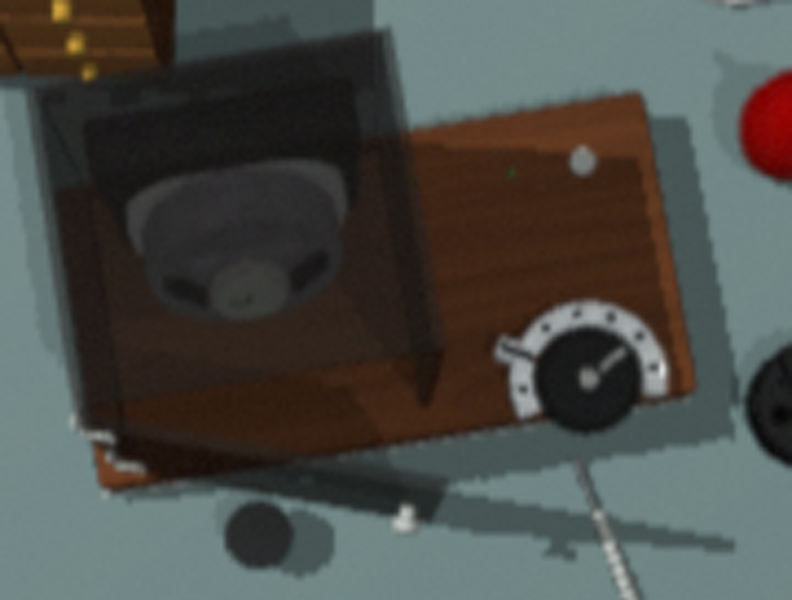

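```bash
cat >> h.py <<'E'
def tool(o):
    return R.from_quat(o['tool_rot']).as_matrix()
E
python3 - <<'E'
from h import *; from station import r
c=r.camera_info('top')
px=lambda a:np.array(a)/4.4+[260-.4,130-.4]
B=plane(c,px([(643,95),(694,392),(100,487)]),.045)
W=plane(c,px([(588,378),(624,350),(513,348)]),.061)
print('base',B.round(4)); print('wheel',W.round(4))
ey=B[2]-B[1]; print('len',np.linalg.norm(ey),np.linalg.norm(B[0]-B[1]))
yaw=np.arctan2(-ey[0],ey[1]); d=B[0]-B[1]; print('yaw',yaw,np.arctan2(d[1],d[0]))
a=lambda v:np.arctan2(v[1],v[0])
print('rib',a(W[1]-W[0])-yaw,'bar',a(W[2]-W[0])-yaw)
Rz=R.from_euler('z',yaw).as_matrix()
o=(B[0]+B[2])/2; o[2]=0; o2=W[0]-Rz@[-.071,-.105,.061]
print('origin',o,o2)
for n,p in dict(front=[-.099,-.105,.054],outer=[-.0765,.01,.198],hinge=[-.0735,.15,.2]).items(): print(n,(o2+Rz@p).round(4))
print(plane(c,px([(440,500),(405,515),(432,485)]),.233), 'spring',plane(c,px([(580,462)]),.008),'loupe',plane(c,px([(260,535)]),.032))
s=r.get_obs(); print(tool(s).round(3))
E
```

```text
base [[ 0.7839 -0.0726  0.045 ]
 [ 0.6194 -0.1006  0.045 ]
 [ 0.5619  0.2205  0.045 ]]
wheel [[ 0.6236 -0.0416  0.061 ]
 [ 0.639  -0.0607  0.061 ]
 [ 0.6392 -0.0016  0.061 ]]
len 0.3262439166148017 0.16689290331114556
yaw 0.17720843550786572 0.16864329960449934
rib -1.0668863304673872 bar 1.0220110319792057
origin [0.67288302 0.07398012 0.        ] [ 6.74977745e-01  7.42324567e-02 -5.55111512e-17]
front [ 0.596  -0.0466  0.054 ]
outer [0.5979 0.0706 0.198 ]
hinge [0.5762 0.2089 0.2   ]
[[0.54047683 0.04375646 0.233     ]
 [0.53348676 0.05920242 0.233     ]
 [0.5471222  0.04740199 0.233     ]] spring [[ 0.58441787 -0.04370727  0.008     ]] loupe [[0.5382867  0.13334641 0.032     ]]
[[ 0.97  -0.     0.244]
 [-0.244 -0.001  0.97 ]
 [-0.    -1.    -0.001]]
```

The wheel rib reads about -1.05 and the bar +1.03, so the wheel needs four clicks. The door is about 0.375 rad open and the winder's yaw is about 10°. First move: shut the fingers and align the tool with the winder.

```bash
python3 -m handwheel '[{"offset":[0,0,0],"yaw":-8},{"offset":[0,0,0],"yaw":-8},{"offset":[0,0,0],"yaw":-8},{"offset":[0,0,0],"yaw":0}]' 0
python3 -m handwheel '[{"offset":[25,3.4,-42],"yaw":0},{"offset":[25,3.4,-42],"yaw":0},{"offset":[25,3.4,-42],"yaw":0},{"offset":[25,3.4,-42],"yaw":0},{"offset":[25,3.4,-42],"yaw":0},{"offset":[25,3.4,-42],"yaw":0},{"offset":[25,3.4,-42],"yaw":0},{"offset":[25,3.4,-42],"yaw":0},{"offset":[25,3.4,-42],"yaw":0},{"offset":[25,3.4,-42],"yaw":0},{"offset":[25,3.4,-42],"yaw":0},{"offset":[20,3,-42],"yaw":0},{"offset":[0,0,0],"yaw":0}]'
cat > s.py <<'E'
from h import *; from station import r
yaw=.175; Rz=R.from_euler('z',yaw).as_matrix(); O=np.array([.675,.0742,0])
def st():
    o=r.get_obs(); print('t',round(o['clock'],2),'winder mm',((np.array(o['tcp_pos'])-O)@Rz*1000).round(1),'F',(np.array(o['force'])@Rz).round(2),'op',round(o['opening'],4),'tool x yaw',np.degrees(np.arctan2(tool(o)[1,0],tool(o)[0,0])).round(2))
if __name__=='__main__': st()
E
python3 s.py
```

```text
clock: 0.6
tcp_pos: [0.1282, 0.509, 0.231]
tool_rot: [0.705, 0.06, -0.06, -0.704]
force: [-0.7, -0.6, -1.0]
opening: 0.0122
clock: 2.22
tcp_pos: [0.5062, 0.0609, 0.1902]
tool_rot: [0.705, 0.058, -0.059, -0.705]
force: [0.7, 1.4, -0.0]
opening: -0.0001
t 2.23 winder mm [-168.6   16.3  190.2] F [ 0.93  1.23 -0.03] op -0.0001 tool x yaw 9.49
```

```bash
python3 -m handwheel '[{"offset":[8,0,0],"yaw":0},{"offset":[8,0,0],"yaw":0},{"offset":[8,0,0],"yaw":0},{"offset":[8,0,0],"yaw":0},{"offset":[8,0,0],"yaw":0},{"offset":[8,0,0],"yaw":0},{"offset":[8,0,0],"yaw":0},{"offset":[8,0,0],"yaw":0},{"offset":[6,0,0],"yaw":0},{"offset":[4,0,0],"yaw":0},{"offset":[0,0,0],"yaw":0}]'; python3 s.py
python3 -m handwheel '[{"offset":[2,0,0],"yaw":0},{"offset":[1,0,0],"yaw":0},{"offset":[0,0,0],"yaw":0}]'; python3 s.py
```

```text
clock: 3.6
tcp_pos: [0.5782, 0.0758, 0.1908]
tool_rot: [-0.704, -0.061, 0.061, 0.705]
force: [0.4, -0.1, -0.2]
opening: -0.0001
t 3.6 winder mm [-95.   18.4 190.8] F [ 0.36 -0.12 -0.22] op -0.0001 tool x yaw 9.86
clock: 3.98
tcp_pos: [0.5811, 0.0762, 0.1909]
tool_rot: [-0.704, -0.061, 0.061, 0.704]
force: [0.3, -0.5, -0.1]
opening: 0.0002
t 3.98 winder mm [-92.1  18.4 190.9] F [ 0.24 -0.54 -0.14] op 0.0002 tool x yaw 9.86
```

Next, small steps until contact force appears.

```bash
for i in 1 2; do python3 s.py; done; python3 -m handwheel '[{"offset":[1.5,0,0],"yaw":0},{"offset":[1.5,0,0],"yaw":0},{"offset":[0,0,0],"yaw":0}]' >/dev/null; python3 s.py; python3 -m handwheel '[{"offset":[1,0,0],"yaw":0},{"offset":[0.5,0,0],"yaw":0},{"offset":[0,0,0],"yaw":0}]'>/dev/null; python3 s.py
python3 - <<'E'
from station import r
import cv2
cv2.imwrite('pics/w1.png',r.camera('wrist')[:,:,::-1])
E
```

```text
t 3.98 winder mm [-92.1  18.4 190.9] F [ 0.24 -0.54 -0.14] op 0.0002 tool x yaw 9.86
t 3.98 winder mm [-92.1  18.4 190.9] F [ 0.24 -0.54 -0.14] op 0.0002 tool x yaw 9.86
t 4.35 winder mm [-90.4  18.4 190.6] F [-9.42 -0.4   2.34] op -0.0001 tool x yaw 9.87
t 4.72 winder mm [-89.9  18.4 190.8] F [-17.15  -0.91   5.72] op -0.0001 tool x yaw 9.87
```

View pics/w1.png

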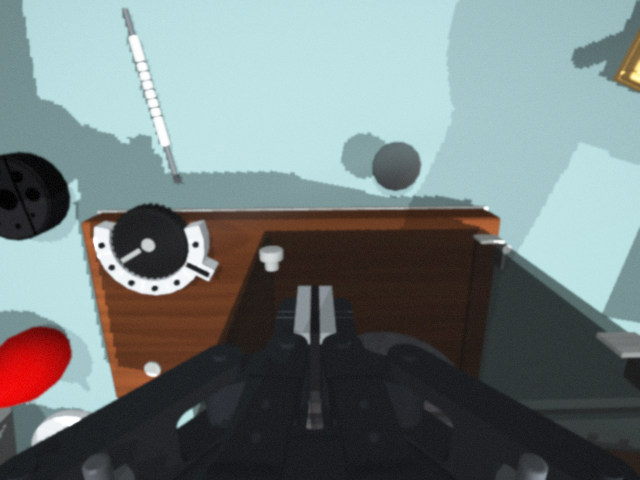

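The wrist view shows the door against the case with its pull at (271,257), and -17 N says it is on its stop. The rib points to the pip at (122,262) relative to the wheel centre (148,245). I'll compute the wheel centre from this view and back off.

```bash
python3 - <<'E'
from s import *
c=r.camera_info('wrist')
P=plane(c,[(148,245),(122,262),(203,270),(270,246)],.061)
print(((P-O)@Rz*1000).round(1))
P=plane(c,[(86,222),(497,213)],.045); print(((P-O)@Rz*1000).round(1))
P=plane(c,[(178,181),(126,10),(150,90)],.006); print('bar tool',((P-O)@Rz*1000).round(1))
P=plane(c,[(396,150)],.032); print('loupe',((P-O)@Rz*1000).round(1))
E
python3 -m handwheel '[{"offset":[-3,0,0],"yaw":0},{"offset":[-20,0,0],"yaw":0},{"offset":[-32,0,0],"yaw":0},{"offset":[0,0,0],"yaw":0}]' >/dev/null; python3 s.py
```

```text
[[ -69.5 -106.9   61. ]
 [ -55.8 -128.7   61. ]
 [ -49.1  -67.2   61. ]
 [ -68.4  -15.3   61. ]]
[[ -83.  -160.8   45. ]
 [ -89.3  159.7   45. ]]
bar tool [[-108.1  -98.6    6. ]
 [-240.  -125.3    6. ]
 [-181.8 -113.6    6. ]]
loupe [[-136.1   80.9   32. ]]
t 5.28 winder mm [-143.5   18.6  191.3] F [0.85 0.32 0.51] op 0.0003 tool x yaw 9.85
```

```bash
python3 -m handwheel '[{"offset":[2,0,-39],"yaw":0},{"offset":[2,0,-39],"yaw":0},{"offset":[2,0,-39],"yaw":0},{"offset":[2,36,0],"yaw":0},{"offset":[2,36,0],"yaw":0},{"offset":[2,36,0],"yaw":0},{"offset":[2,36,0],"yaw":0},{"offset":[0,0,0],"yaw":0}]' >/dev/null; python3 s.py
python3 -m handwheel '[{"offset":[4,0,0],"yaw":0},{"offset":[4,0,0],"yaw":0},{"offset":[2,0,0],"yaw":0},{"offset":[0,0,0],"yaw":0}]' >/dev/null; python3 s.py
python3 -m handwheel '[{"offset":[2,0,0],"yaw":0},{"offset":[2,0,0],"yaw":0},{"offset":[0,0,0],"yaw":0}]' >/dev/null; python3 s.py
```

```text
t 6.28 winder mm [-129.6  -98.1   44.8] F [ 0.39 -0.42  0.88] op 0.0001 tool x yaw 9.86
t 6.78 winder mm [-118.7  -98.6   47.3] F [-0.83  0.25 -0.01] op -0.0001 tool x yaw 9.87
t 7.15 winder mm [-114.9  -98.6   46.9] F [-0.62 -0.49  0.13] op -0.0002 tool x yaw 9.86
```

```bash
for i in 1; do python3 -m handwheel '[{"offset":[2,0,0],"yaw":0},{"offset":[0,0,0],"yaw":0}]' >/dev/null; python3 s.py
python3 -m handwheel '[{"offset":[1,0,0],"yaw":0},{"offset":[0,0,0],"yaw":0}]' >/dev/null; python3 s.py
python3 -m handwheel '[{"offset":[0.5,0,0],"yaw":0},{"offset":[0,0,0],"yaw":0}]' >/dev/null; python3 s.py; done
```

```text
t 7.4 winder mm [-112.9  -98.6   46.9] F [-0.65  0.45 -0.22] op 0.0001 tool x yaw 9.86
t 7.65 winder mm [-111.9  -98.6   46.9] F [-0.07  0.26 -0.18] op 0.0001 tool x yaw 9.86
t 7.9 winder mm [-111.5  -98.6   46.9] F [1.03 0.21 0.38] op -0.0001 tool x yaw 9.86
```

```bash
python3 -m handwheel '[{"offset":[1,0,0],"yaw":0},{"offset":[0,0,0],"yaw":0}]' >/dev/null; python3 s.py
python3 -m handwheel '[{"offset":[0.5,0,0],"yaw":0},{"offset":[0,0,0],"yaw":0}]' >/dev/null; python3 s.py
```

```text
t 8.15 winder mm [-110.4  -98.6   46.9] F [-0.36  0.4   0.83] op 0.0001 tool x yaw 9.86
t 8.4 winder mm [-110.3  -98.6   46.8] F [-2.63 -0.04  1.9 ] op -0.0001 tool x yaw 9.86
```

```bash
python3 -m handwheel '[{"offset":[0.5,0,0],"yaw":0},{"offset":[0,0,0],"yaw":0}]' >/dev/null; python3 s.py
python3 -m handwheel '[{"offset":[0.5,0,0],"yaw":0},{"offset":[0,0,0],"yaw":0}]' >/dev/null; python3 s.py
```

```text
t 8.65 winder mm [-110.1  -98.5   46.8] F [-6.94 -0.18  3.07] op -0.0002 tool x yaw 9.86
t 8.9 winder mm [-110.1  -98.5   46.8] F [-8.51 -1.35  3.87] op -0.0003 tool x yaw 9.87
```

Contact at tool x = -110.3, pressing about 8 N. I'll ease to about 6 N and make a one-click stroke.

```bash
python3 -m handwheel '[{"offset":[-0.4,0,0],"yaw":0},{"offset":[0,0,-2],"yaw":0},{"offset":[0,0,-2],"yaw":0},{"offset":[0,0,-2],"yaw":0}]' >/dev/null; python3 s.py
python3 -m handwheel '[{"offset":[0,0,-2],"yaw":0},{"offset":[0,0,-2],"yaw":0},{"offset":[0,0,-2],"yaw":0},{"offset":[0,0,-2],"yaw":0},{"offset":[0,0,-0.7],"yaw":0},{"offset":[0,0,0],"yaw":0}]' >/dev/null; python3 s.py
python3 -m handwheel '[{"offset":[-8,0,0],"yaw":0},{"offset":[0,0,0],"yaw":0},{"offset":[0,0,0],"yaw":0}]' >/dev/null; python3 s.py
python3 - <<'E'
from station import r
import cv2
cv2.imwrite('pics/w2.png',r.camera('wrist')[:,:,::-1])
i=r.camera('top')[:,:,::-1]; cv2.imwrite('pics/t2.png',i)
a=cv2.resize(i[180:240,360:440],(560,420),interpolation=cv2.INTER_CUBIC)
w=cv2.resize(cv2.imread('pics/w2.png'),(240,180)); a[:180,320:]=w
cv2.imwrite('pics/m2.png',a)
E
```

```text
t 9.4 winder mm [-110.2 -104.2   46.8] F [-5.97  0.4   3.9 ] op 0.0003 tool x yaw 9.88
t 10.15 winder mm [-110.2 -113.3   46.7] F [-6.19  0.18  2.26] op 0.0004 tool x yaw 9.87
t 10.53 winder mm [-117.2 -113.3   47. ] F [ 1.11  0.18 -0.24] op -0.0001 tool x yaw 9.85
```

View pics/w2.png

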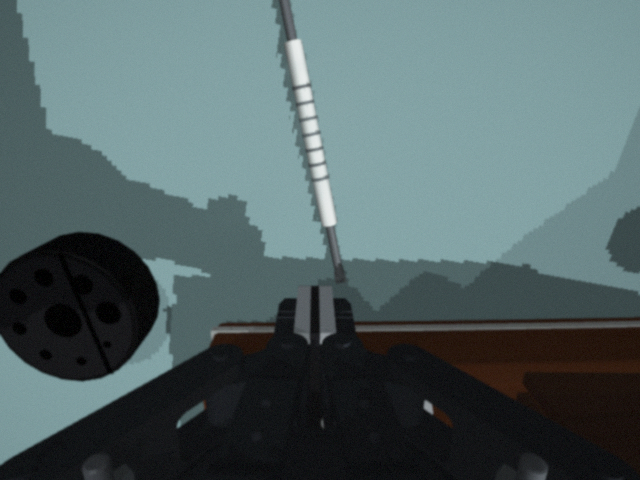

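The wrist view shows the fingertips at (315,300), but the gripper hides the wheel. Checking the top view crop.

View pics/m2.png

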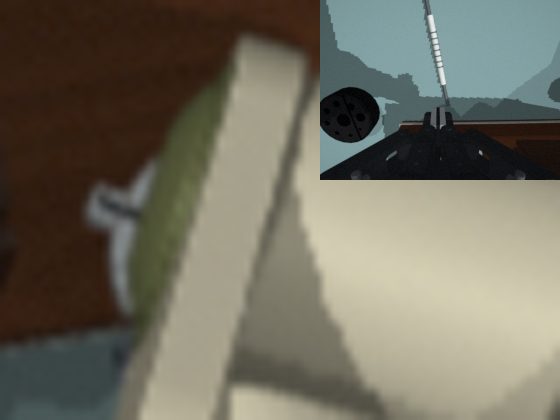

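The arm blocks the top view. The scene camera looks from behind, so I'll use that one.

```bash
cat > look.py <<'E'
import sys
from s import *
# face-rectified view of the wheel from scene cam: 100 mm square in the winder frame, up=+x, left=+y
c=r.camera_info('scene'); i=r.camera('scene')[:,:,::-1].copy()
S=400; q=[(.05,.05),(.05,-.05),(-.05,-.05),(-.05,.05)]
C=np.array([-.071,-.106,.061])
px=proj(c,[O+Rz@(C+[a,b,0]) for a,b in q]).astype(np.float32)
H=cv2.getPerspectiveTransform(px,np.float32([(0,0),(S,0),(S,S),(0,S)]))
a=cv2.warpPerspective(i,H,(S,S),flags=cv2.INTER_CUBIC); cv2.imwrite(sys.argv[1],a)
E
python3 look.py pics/s1.png
```

```text
(no output)
```

View pics/s1.png

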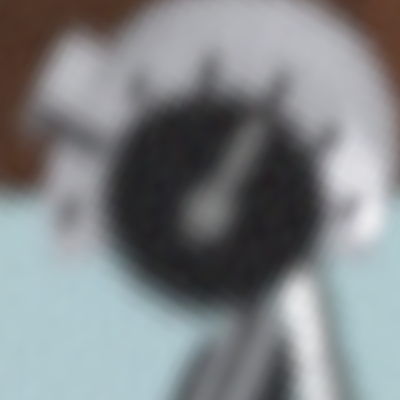

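One click advanced: hub at (203,218), rib tip at (262,122), which gives about -0.55 rad. Next stroke is the same, with a numeric rib reading added.

```bash
cat >> look.py <<'E'
m=cv2.cvtColor(a,cv2.COLOR_BGR2GRAY); yy,xx=np.mgrid[:S,:S]
k=((m>90)&(np.hypot(xx-212,yy-208)<88)).astype(np.uint8)
n,l,s,_=cv2.connectedComponentsWithStats(k); j=l[218,203]; print('label',j,s[j] if j else s)
p=np.argwhere(l==j)[:,::-1]; d=p-[203,218]; f=d[np.hypot(*d.T)>40].mean(0); print('rib rad',np.arctan2(-f[0],-f[1]).round(3)); st()
E
python3 look.py pics/s1b.png
python3 -m handwheel '[{"offset":[0,0,7.2],"yaw":0},{"offset":[0,0,7.5],"yaw":0},{"offset":[6,0,0],"yaw":0},{"offset":[2,0,0],"yaw":0},{"offset":[0,0,0],"yaw":0}]' >/dev/null; python3 s.py
python3 -m handwheel '[{"offset":[0,0,-2],"yaw":0},{"offset":[0,0,-2],"yaw":0},{"offset":[0,0,-2],"yaw":0},{"offset":[0,0,-2],"yaw":0},{"offset":[0,0,-2],"yaw":0},{"offset":[0,0,-2],"yaw":0},{"offset":[0,0,-2],"yaw":0},{"offset":[0,0,-0.7],"yaw":0},{"offset":[0,0,0],"yaw":0}]' >/dev/null; python3 s.py
python3 -m handwheel '[{"offset":[-8,0,0],"yaw":0},{"offset":[0,0,0],"yaw":0},{"offset":[0,0,0],"yaw":0}]' >/dev/null; python3 look.py pics/s2.png
```

```text
label 1 [ 188  129   70  106 2611]
rib rad -0.533
t 10.72 winder mm [-117.3 -113.3   46.9] F [ 0.38 -0.68  0.62] op -0.0001 tool x yaw 9.86
t 11.35 winder mm [-110.1  -98.3   46.8] F [-6.17  2.05  5.03] op 0.0002 tool x yaw 9.88
t 12.47 winder mm [-110.2 -113.1   46.8] F [-5.65  1.91  3.62] op 0.0002 tool x yaw 9.87
label 1 [ 188  121   42  113 2813]
rib rad -0.076
t 12.9 winder mm [-117.2 -113.4   47. ] F [-0.21 -0.4   0.13] op -0.0 tool x yaw 9.86
```

```bash
python3 -m handwheel '[{"offset":[0,0,7.2],"yaw":0},{"offset":[0,0,7.5],"yaw":0},{"offset":[6,0,0],"yaw":0},{"offset":[2,0,0],"yaw":0},{"offset":[0,0,0],"yaw":0}]' >/dev/null; python3 s.py
python3 -m handwheel '[{"offset":[0,0,-2],"yaw":0},{"offset":[0,0,-2],"yaw":0},{"offset":[0,0,-2],"yaw":0},{"offset":[0,0,-2],"yaw":0},{"offset":[0,0,-2],"yaw":0},{"offset":[0,0,-2],"yaw":0},{"offset":[0,0,-2],"yaw":0},{"offset":[0,0,-0.7],"yaw":0},{"offset":[0,0,0],"yaw":0}]' >/dev/null; python3 s.py
python3 -m handwheel '[{"offset":[-8,0,0],"yaw":0},{"offset":[0,0,0],"yaw":0},{"offset":[0,0,0],"yaw":0}]' >/dev/null; python3 look.py pics/s3.png
```

```text
t 13.53 winder mm [-110.1  -98.3   46.8] F [-6.37  1.81  4.55] op -0.0 tool x yaw 9.88
t 14.65 winder mm [-110.2 -113.1   46.8] F [-5.51  1.61  4.15] op -0.0001 tool x yaw 9.87
label 1 [ 158  129   72  105 2972]
rib rad 0.4
t 15.07 winder mm [-117.2 -113.4   47. ] F [ 0.76  0.63 -0.67] op 0.0002 tool x yaw 9.86
```

View pics/s3.png

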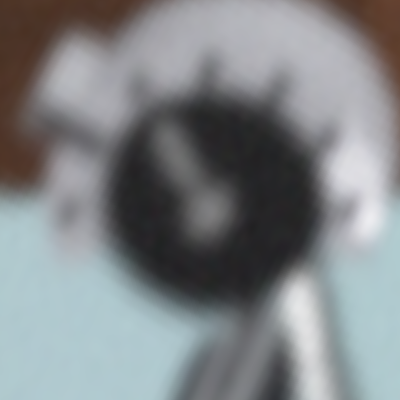

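The rib tip at (160,128) points to the pip at (138,88), one click short of the bar at (75,125). One more stroke.

```bash
python3 -m handwheel '[{"offset":[0,0,7.2],"yaw":0},{"offset":[0,0,7.5],"yaw":0},{"offset":[6,0,0],"yaw":0},{"offset":[2,0,0],"yaw":0},{"offset":[0,0,0],"yaw":0}]' >/dev/null; python3 s.py
python3 -m handwheel '[{"offset":[0,0,-2],"yaw":0},{"offset":[0,0,-2],"yaw":0},{"offset":[0,0,-2],"yaw":0},{"offset":[0,0,-2],"yaw":0},{"offset":[0,0,-2],"yaw":0},{"offset":[0,0,-2],"yaw":0},{"offset":[0,0,-2],"yaw":0},{"offset":[0,0,-0.4],"yaw":0},{"offset":[0,0,0],"yaw":0}]' >/dev/null; python3 s.py
python3 -m handwheel '[{"offset":[-8,0,0],"yaw":0},{"offset":[-30,0,0],"yaw":0},{"offset":[0,0,0],"yaw":0}]' >/dev/null; python3 look.py pics/s4.png
python3 -m handwheel '[{"offset":[0,-50,0],"yaw":0},{"offset":[0,-50,0],"yaw":0},{"offset":[-30,-50,0],"yaw":0},{"offset":[-60,-50,0],"yaw":0},{"offset":[-60,0,0],"yaw":0},{"offset":[-40,0,40],"yaw":0},{"offset":[0,0,60],"yaw":0},{"offset":[0,0,60],"yaw":0},{"offset":[0,0,60],"yaw":0},{"offset":[0,0,60],"yaw":0},{"offset":[0,0,0],"yaw":0},{"offset":[0,0,0],"yaw":0}]' >/dev/null; python3 s.py
python3 - <<'E'
from station import r
import cv2
i=r.camera('top')[:,:,::-1]; cv2.imwrite('pics/t3.png',i)
cv2.imwrite('pics/t3c.png',cv2.resize(i[130:290,240:470],(782,544),interpolation=cv2.INTER_CUBIC))
E
```

```text
t 15.7 winder mm [-110.1  -98.3   46.8] F [-6.31  2.4   5.1 ] op 0.0004 tool x yaw 9.87
t 16.82 winder mm [-110.2 -113.    46.8] F [-6.15  1.26  3.45] op -0.0003 tool x yaw 9.87
label 2 [ 188  188   42   47 1500]
rib rad nan
t 17.25 winder mm [-147.5 -113.1   47.2] F [ 0.7  -0.22 -0.62] op -0.0003 tool x yaw 9.82
t 18.75 winder mm [-324.2  167.5  237.1] F [ 0.65 -0.2   0.82] op 0.0001 tool x yaw 9.9look.py:13: RuntimeWarning: Mean of empty slice.
  p=np.argwhere(l==j)[:,::-1]; d=p-[203,218]; f=d[np.hypot(*d.T)>40].mean(0); print('rib rad',np.arctan2(-f[0],-f[1]).round(3)); st()
  ret = um.true_divide(
```

View pics/t3c.png

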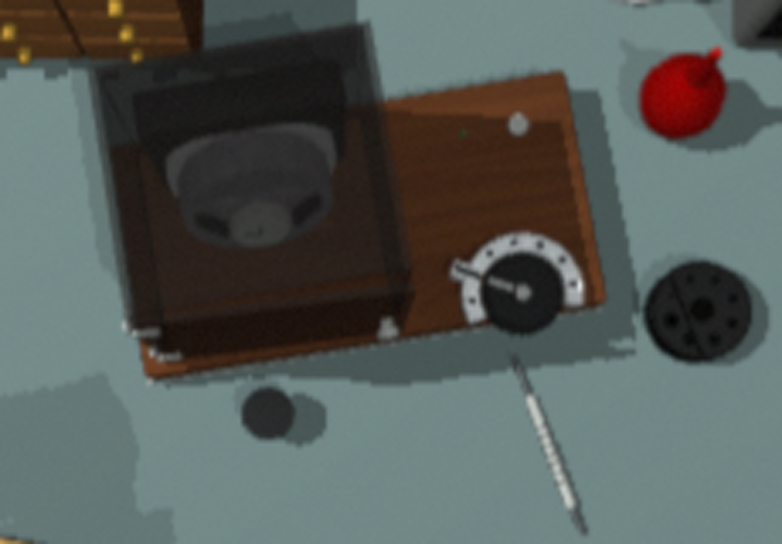

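The rib runs from (523,292) to (488,279), straight at the bar at (463,270). The door lies parallel along the case front, the spring bar tool and loupe are within about 1 px of where they started, and the arm is clear.

```bash
python3 -c "
from station import r
print(r.finish_job())"
```

```text
the job is handed in; nothing more can be done
None
```

I shut the door and set the selector to the long bar, then handed the job in at about 19 s of the 64 s allowed. The interface reports no verdict.

- **Door:** I pushed it shut with the closed fingers until it met its stop, at about 17 N. The last top view shows it lying along the case front.
- **Selector:** Four one-click strokes of 14.4 to 14.7 mm, at about 6 N, took it from about -1.05 rad to the bar. I checked the rib after each of the first three clicks and it never went past the bar. The final top view shows the rib pointing straight at the bar.
- **Everything else:** The spring bar tool and loupe are within about 1 px of where they started. I did not measure the bench block, blower, tray, watch head or screwdriver, but the arm stayed clear of them. It finished well away from the winder, with no contact force beyond sensor noise.

**Checks that failed or disagreed:**
- The automatic rib reading gave no value after the last click, so that setting rests on the picture alone.
- Its readings on the second and third clicks were 0.08 and 0.12 rad low; the picture after the third showed the rib on its mark.
- The door met its stop about 3 mm earlier than I had calculated. A small error in my estimate of the winder's angle explains most of that.

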